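# Seat a spacer in the rail stop's corner pocket

## Robot

A 6-joint arm with a two-finger parallel gripper is mounted at the origin on a cart in front of the work surface, level with it; the furniture and walls round the work are solid. World frame = base frame: x ahead of the robot, y to its left, z up, the work surface at z = 0. Lengths are in mm, angles in rad, forces in N, time in s.
With the tool pointing down it reaches from about 325 to 850 mm from the base axis. Payload 4.4 kg.
Tool frame: the origin (TCP) lies midway between the tips of the shut fingers; the grasp point (between the pads) lies 19 mm behind it; z points along the fingers, y is the line along which they close (so a half turn about z gives the same grasp; the last joint's range is limited). The gripper opens to 94 mm and grips with 3 to 60 N. Pads are 16 mm wide; open, the fingers measure 119 mm over their backs; the gripper's body (75 mm by 177 mm) begins 78 mm behind the grasp point.
Start: joints at [-1.327, 0.207, 1.542, -0, 1.393, -0.15], TCP at [220.616, -530.995, 166.347] pointing down, gripper open.
Joint ranges: [-2.73, 2.73], [-0.86, 2.22], [0.23, 2.46], [-1.11, 4.25], [0.08, 2.63], [-2.82, 2.82]. Speed limits (rad/s): [2.79, 2.79, 3.14, 3.14, 3.14, 3.14].

## Interface

Orientations are given as a rotation vector (axis times angle).
In Python, from bench import move_ptp, servo_line, goto_joints, grip, wait, ik, get_image, get_calibration, MotionError, job_done, outline_of, current_time_s, current_joint_pos, current_joint_vel, current_effort, current_tool_pos, current_tcp_rot, current_force, current_torque, current_grip_width, current_grasp_force gives the robot as it stands. Calls block until the motion is done:
- move_ptp(position, orientation): joint-space move of the TCP to a pose.
- servo_line(position, attitude=None, vel=150): straight line of the TCP; attitude=None keeps the orientation; vel is the mean speed in mm/s.
- goto_joints(angles): joint-space move.
- grip(opening, grip_force=None): opening from 0.0 (shut) to 1.0 (fully open); grip_force is the grip in N (None keeps the last); returns when the fingers have stopped.
- wait(seconds).
- ik(position, orientation): joint angles nearest the present ones, or None.
- get_image(name): name is "side" or "top"; returns the picture (480x640x3 uint8, red, green, blue); there is no depth.
- get_calibration(name): a dict with "camera_matrix" (3x3 intrinsics, pixels), "k1" (the pictures are not rectified: a ray, as slopes to the right and down, at radius r is drawn at 1 + k1 r^2 times it, then the intrinsics apply), "xyz" and "attitude" of the camera in the world. Camera axes: x right, y down, z forward; pixel columns grow to the right and rows downward; lengths in mm; the calibration is good to about 2 mm. A picture is of the moment at which its call begins. get_calibration takes no time and is no camera call.
A pose or a line that the arm cannot do raises MotionError and nothing moves.
- job_done(): hands the job in; it is judged then, once.
Trained networks look in the newest picture that a camera, given by its name, has taken for a name from the list of things; names that differ only in an ending like _2 or _b are one class to them, and where a whole thing is asked for, a point or a joint stands for the part that bears it (a point fixed in the world has none). Each returns a list of dicts, best first, with "conf" (0 to 1); they miss things now and then, are a little off and sometimes report something else, mostly with a low value. They report only what shows in the picture. A call takes as long as a camera call. They do not tell look-alikes from the thing itself.
- outline_of(camera, name): "mask" (480x640 bool, what is visible of it) and "extent" ([centre column, centre row, width, height] in pixels, round what is visible of it).
Readings, each from a call of its own:
- current_time_s(): time.
- current_joint_pos(): joint angles.
- current_joint_vel(): joint speeds.
- current_effort(): joint torques, N m.
- current_tool_pos(): TCP position.
- current_tcp_rot(): TCP orientation.
- current_force(): force on the tool from outside, world axes, zero at the start.
- current_torque(): the same for the moment, N m.
- current_grip_width(): opening from 0.0 (shut) to 1.0 (fully open).
- current_grasp_force(): force on a finger pad.
Only numpy, scipy, OpenCV 4.12 (cv2) and the standard library are available. Lean on these libraries where they do the work, as an engineer would, in place of code of your own. Each camera call takes 0.05 s, during which the arm holds its last target. There are 200 camera calls.

## Task

Without picking it up, push the rectangular steel spacer with the fingertips flat against the rail at the back of the dark grey plate, and only then slide it along the rail into the corner pocket beside the clamped stop, until it sits fully home: flush with the rail and up against the stop. Leave the round spacer and the brass weight that stand on the plate where they are.

Things in the scene. Friction and masses are not known exactly. Their poses are not given: they have to be found in the camera images.
- plate: Fixed dark grey metal locating plate, 170 mm (its x) by 380 mm (its y), 8 mm thick, its top 8 mm above the worktop. Origin at the centre of its underside; x points away from the robot, give or take a small yaw, y to the left along the rail, z up. A steel rail runs the whole length of its back edge: inner face at x = +65 mm, 18 mm thick, its top 34 mm above the worktop.
- stop: Fixed steel stop clamped on the rail near its middle, with a small black knob (top 54 mm above the worktop). Axes parallel to the plate's; origin on the plate's top face, on the rail's inner face (x = 0), at the stop's middle. Its wall, 16 mm wide (y -8 to +8 mm) and 18 mm high, runs 48 mm out from the rail and ends in a T-shaped lip, so that a corner pocket lies on either side.
- pocket_left (a point): Where the rectangular spacer's origin lies when home in the left (+y) pocket: x -17, y +38 mm from the stop's origin, on the plate's top. The pocket is 22 mm deep along the rail and 40 mm wide, between rail and lip (12 mm high, x -48 to -40 mm, ending at y +30 mm, then flaring outward to x -52, y +39 mm), open on top. About 38 mm of a seated spacer's length stands out of it.
- pocket_right (a point): The same for the mirrored right (-y) pocket: x -17, y -38 mm from the stop's origin. Either pocket counts; use the one on the side where the rectangular spacer starts.
- spacer: Loose rectangular steel block, 34 mm (its x) by 60 mm (its y) by 18 mm high, with two small through holes, about 0.25 kg (varies). Origin at the centre of its underside. It starts flat on the plate, to the left or the right of the stop, its centre 65 to 90 mm from the rail's face, its length within about 35 degrees of the rail's direction. It slides when pushed, with friction.
- round_spacer: Loose round steel ring, 42 mm across, 12 mm hole, 16 mm high, standing flat on the plate on the other side of the stop from the rectangular spacer. Origin at the centre of its underside. Leave it alone.
- brass_weight: Loose brass weight, 34 mm across, 23 mm high, on the plate in front of the stop near the plate's front edge. Origin at the centre of its underside. Leave it alone.
Not all that is in view belongs to the job. What is shaped like the spacer but purple is not meant.

How it is judged (in metres and radians):
On the way, in this order (a step that is already met when the one before it is completed fails the run):
1. the rectangular spacer lies flat against the rail, still wholly outside the pocket (x of spacer in the frame of stop above -0.0205 m and angle between the y axis of spacer and the y axis of stop, either way round below 0.07 rad and (y of spacer in the frame of stop above 0.06 m or y of spacer in the frame of stop below -0.06 m)), for 0.2 s.
2. it is slid along the rail to the stop, into the pocket (x of spacer in the frame of stop above -0.0205 m and angle between the y axis of spacer and the y axis of stop, either way round below 0.07 rad and (y of spacer in the frame of stop between 0.03 and 0.0415 m or y of spacer in the frame of stop between -0.0415 and -0.03 m) and z of spacer in the frame of plate below 0.011 m and angle between spacer's own z axis and vertical below 0.06 rad and linear speed of spacer below 0.01 m/s), for 0.2 s.
At the end, for the whole second after the job is handed in: The rectangular spacer lies flat on the plate in a pocket, at rest: within 3.5 mm of the rail and of the stop's wall, and parallel to the rail within 0.07 rad (all of step 2); the robot touches nothing.
It fails at once if the rectangular spacer is lifted off the plate (8 mm) or tipped (z of spacer in the frame of plate above 0.016 m or angle between spacer's own z axis and vertical above 0.4 rad).
It fails at once if the round spacer is moved by more than 10 mm (distance of round_spacer from where it was at the start of the episode above 0.01 m).
It fails at once if the brass weight is moved by more than 10 mm (distance of brass_weight from where it was at the start of the episode above 0.01 m).
It also fails if it takes over 38 s, if anything falls off the work surface, if the arm or the gripper's body presses on something with over 40 N, if the wrist force passes 120 N, or if a joint passes its speed limit or range.

## Working session

There is one attempt and no reset: what is moved stays moved. The work goes in short steps, each a Python script; the robot and the scene stay as the last script left them, time stands still between calls to the robot, and variables do not carry over. Pictures are saved under pics/ and viewed, at most 11 in all, crops included, and the job is handed in when it is done.

```bash
mkdir -p pics; ls; cat > h.py <<'E'
from bench import *
import numpy as np, cv2
from scipy.spatial.transform import Rotation as R
def save(n,img): cv2.imwrite('pics/'+n,cv2.cvtColor(img,cv2.COLOR_RGB2BGR))
def dist(c): return np.array([c['k1'],0,0,0,0.])
def proj(cam,P):
    c=get_calibration(cam);Rm=R.from_rotvec(c['attitude']).as_matrix()
    q=(np.atleast_2d(P)-np.array(c['xyz']))@Rm
    return cv2.projectPoints(q.reshape(-1,1,3).astype(float),np.zeros(3),np.zeros(3),np.array(c['camera_matrix'],float),dist(c))[0].reshape(-1,2)
def unproj(cam,uv,z):
    c=get_calibration(cam);Rm=R.from_rotvec(c['attitude']).as_matrix()
    n=cv2.undistortPoints(np.array(uv,float).reshape(-1,1,2),np.array(c['camera_matrix'],float),dist(c)).reshape(-1,2)
    d=np.c_[n,np.ones(len(n))]@Rm.T;o=np.array(c['xyz'])
    return o+d*((z-o[2])/d[:,2])[:,None]
E
python3 - <<'E'
from h import *
for cam in('top','side'):
    save(cam+'0.png',get_image(cam)); c=get_calibration(cam);print(cam,c)
    for n in('spacer','round_spacer','brass_weight','stop','plate'):
        for o in outline_of(cam,n): print(cam,n,o['conf'],np.round(o['extent'],1),unproj(cam,[o['extent'][:2]],26)[0].round(1))
print(current_tcp_rot(),current_time_s())
E
```

```text
pics
top {'camera_matrix': array([[563.99458498,   0.        , 321.31322864],
       [  0.        , 563.99458498, 246.90070048],
       [  0.        ,   0.        ,   1.        ]]), 'k1': -0.08098541337228762, 'xyz': array([507.02063498,  -1.89347412, 890.13670807]), 'attitude': array([-2.20271903,  2.14925511, -0.06532574])}
top spacer 0.79 [396.9 161.8  37.6  24.1] [ 707.3 -102.6   26. ]
top spacer 0.58 [411.4 293.6  39.1  21.8] [ 503.4 -127.7   26. ]
top brass_weight 0.67 [339.3 313.6  19.6  20.1] [470.4 -18.3  26. ]
top stop 0.93 [337.8 252.7  48.5  48.7] [563.3 -13.8  26. ]
top plate 0.86 [334.7 285.5 250.2 112.6] [513.  -10.2  26. ]
side {'camera_matrix': array([[518.79710473,   0.        , 320.40238356],
       [  0.        , 518.79710473, 245.03722467],
       [  0.        ,   0.        ,   1.        ]]), 'k1': 0.01413429695815746, 'xyz': array([391.57544419, 662.39740056, 507.63824809]), 'attitude': array([-0.37156367,  2.60939786, -1.42568658])}
side spacer 0.97 [274.  230.9  30.6  25.8] [702.6 -80.5  26. ]
side spacer 0.82 [389.1 239.3  30.2  23.7] [ 498.5 -108.3   26. ]
side spacer 0.28 [371.7 323.3  30.6  30.2] [482.8 116.4  26. ]
side round_spacer 0.72 [371.8 323.2  30.5  28.9] [482.7 116.2  26. ]
side brass_weight 0.85 [396.2 276.   23.6  23.7] [468.6  -3.6  26. ]
side stop 0.66 [340.1 264.4  47.7  44.3] [561.4 -10.6  26. ]
side plate 0.76 [357.  289.6 146.2 171.1] [519.8  47.3  26. ]
[3.08083834e+00 6.14633001e-01 3.12187041e-05] 0.6
```

```bash
python3 - <<'E'
from h import *
i=cv2.cvtColor(cv2.imread('pics/top0.png'),cv2.COLOR_BGR2RGB)
save('crop.png',cv2.resize(i[140:350,195:475],None,fx=2.8,fy=2.8,interpolation=cv2.INTER_CUBIC))
E
```

```text
(no output)
```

View pics/crop.png

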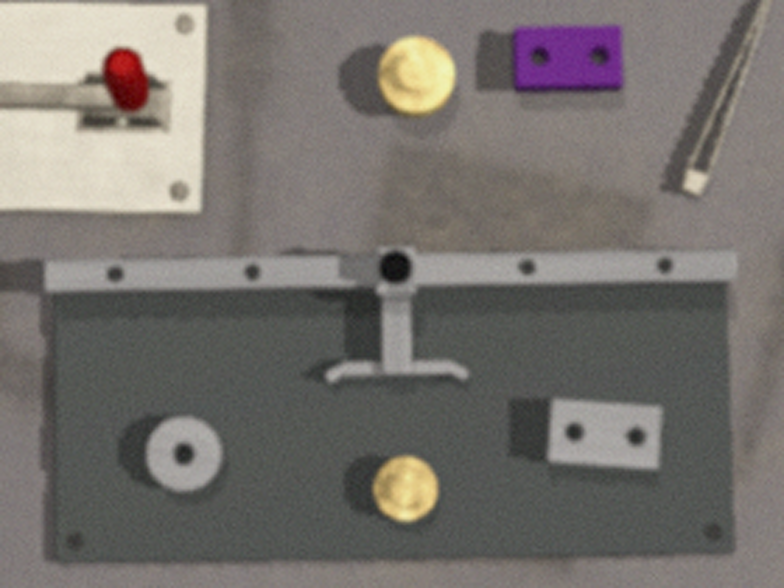

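View pics/side0.png

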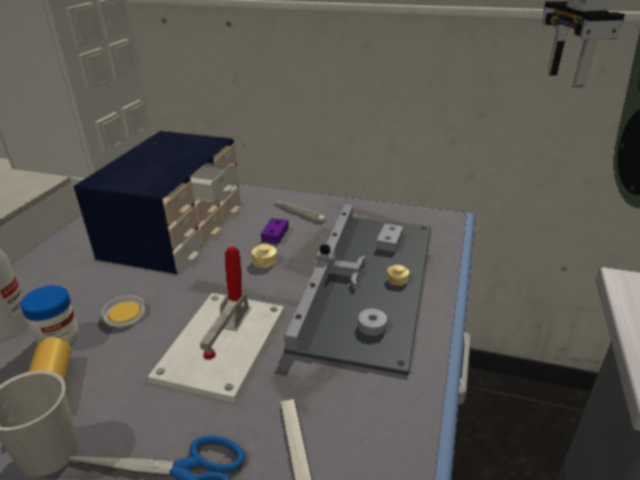

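The spacer is the steel block at crop (605,434), which is image (411,295), on the right (-y) side. It could be confused with the purple block at image (398,161), which lies off the plate and is rejected by colour, or with the ring at image (261,302), which is round. The stop is at image (337,253) and the brass weight at (339,314).

```bash
cat >> h.py <<'E'
def crop(p): return np.array(p,float)/2.8+[195,140]-0.3
def block(cam='top'):
    o=min(outline_of(cam,'spacer'),key=lambda o:abs(unproj(cam,[o['extent'][:2]],26)[0][0]-530) if o['extent'][0]>350 else 1e9)
    k=cv2.findContours(o['mask'].astype(np.uint8),0,2)[0];k=max(k,key=cv2.contourArea).reshape(-1,2)
    w=unproj(cam,k,26)[:,:2].astype(np.float32)
    return o['conf'],cv2.minAreaRect(w)
E
python3 - <<'E'
from h import *
f=lambda P,z:unproj('top',[crop(p) for p in P],z).round(1)
print('rail top back L,R, front L,R',f([(45,262),(737,252),(47,290),(737,280)],34))
print('plate front L R',f([(47,562),(733,552)],8))
print('stop wall (z26) L,R',f([(382,340),(412,340)],26), 'lip front',f([(345,376),(455,375)],20),'knob',f([(396,267)],54))
print('block corners',f([(552,399),(662,406),(658,469),(549,464)],26))
print(block())
E
```

```text
rail top back L,R, front L,R [[ 587.9  181.7   34. ]
 [ 602.4 -196.5   34. ]
 [ 572.6  180.    34. ]
 [ 587.1 -196.6   34. ]]
plate front L R [[ 422.4  179.8    8. ]
 [ 437.8 -201.7    8. ]]
stop wall (z26) L,R [[550.1  -3.9  26. ]
 [550.5 -20.3  26. ]] lip front [[530.1  16.   20. ]
 [532.1 -44.5  20. ]] knob [[587.7 -10.3  54. ]]
block corners [[ 520.1  -97.5   26. ]
 [ 517.7 -157.7   26. ]
 [ 483.3 -156.    26. ]
 [ 484.7  -96.5   26. ]]
(0.58, ((502.3251953125, -126.27561950683594), (59.008697509765625, 34.03559875488281), 86.94258117675781))
```

```bash
cat >> h.py <<'E'
TH=0.0385; O=np.array([579.8,-13.2]) # stop origin estimate
ex=np.array([np.cos(TH),np.sin(TH)]); ey=np.array([-np.sin(TH),np.cos(TH)])
ROT=(R.from_euler('z',TH)*R.from_euler('x',np.pi)).as_rotvec()
def W(x,y,z): return [*(O+x*ex+y*ey),z]
def S(p): d=np.array(p[:2])-O; return np.array([d@ex,d@ey])
def F():
    f=np.array(current_force()); return np.array([f[:2]@ex,f[:2]@ey,f[2]])
E
python3 - <<'E'
from h import *
b=S([502,-126.5]);print('block',b,S([470.4,-18.3]))
grip(0.30)
move_ptp(W(b[0]-40,b[1],110),ROT)
servo_line(W(b[0]-40,b[1],15))
print(current_tool_pos(),F(),current_time_s())
servo_line(W(-52,b[1],15),vel=40); print(F())
x=-52
while x<-34:
    x+=1; servo_line(W(x,b[1],15),vel=15); f=F(); print(x,f.round(1),S(current_tool_pos()).round(1))
    if abs(f[0])>15: break
wait(.3);print(F(),current_time_s())
save('top1.png',get_image('top')[200:360,290:480].repeat(4,0).repeat(4,1));save('side1.png',get_image('side')[170:330,290:450].repeat(3,0).repeat(3,1))
try: print(block())
except Exception as e: print(e)
E
```

```text
block [ -82.10332007 -110.22148082] [-109.51523244   -0.88536117]
[ 462.7693443  -128.65691736   15.64072768] [ 0.13450277 -0.76684663  0.00589101] 4.2583
[ 0.62151846  0.31107572 -0.11719562]
-51 [ 0.4 -0.3  1.4] [ -50.9 -110.3]
-50 [-0.2  0.7  0.1] [ -49.9 -110.2]
-49 [-0.2 -0.1  0.6] [ -48.9 -110.2]
-48 [-0.6  0.1 -0. ] [ -47.9 -110.2]
-47 [-0.6  0.  -0.5] [ -46.9 -110.2]
-46 [ 0.2 -1.2  0.6] [ -45.9 -110.2]
-45 [-0.2 -0.1  0.3] [ -44.9 -110.2]
-44 [-0.1  0.1 -0.1] [ -43.9 -110.2]
-43 [-1.3  1.4 -0.9] [ -42.9 -110.3]
-42 [-0.1 -0.   0.4] [ -41.9 -110.2]
-41 [-0.5 -0.5  0.4] [ -40.9 -110.2]
-40 [ 0.3  0.8 -0.2] [ -39.9 -110.2]
-39 [0.3 0.5 0.2] [ -38.9 -110.2]
-38 [-0.2  1.  -0. ] [ -37.9 -110.2]
-37 [-0.1 -0.  -0.1] [ -36.9 -110.2]
-36 [-0.1 -0.1 -0.2] [ -35.9 -110.2]
-35 [-0.5  0.5 -0.5] [ -34.9 -110.2]
-34 [-0.2 -0.3 -0.8] [ -33.9 -110.2]
[-0.07326353 -0.12876565  0.6245701 ] 10.9583
(0.69, ((501.32354736328125, -140.52622985839844), (30.876005172729492, 34.306854248046875), 85.60729217529297))
```

View pics/side1.png

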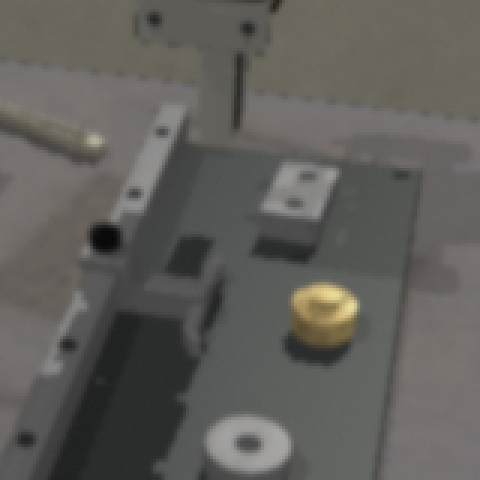

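The side view shows the spacer unmoved at crop (297,190), and the fingers at about crop (220,135), away from it. I'll check this in the top view and by projecting the TCP.

```bash
python3 - <<'E'
from h import *
p=current_tool_pos();r=np.array(current_tcp_rot());print(p,r,ROT,current_grip_width(),current_time_s());print(R.from_rotvec(r).as_matrix().round(3))
print('side',proj('side',p),'top',proj('top',p))
save('top1.png',cv2.resize(get_image('top')[140:350,195:475],None,fx=2.8,fy=2.8))
E
```

```text
[ 550.05830592 -124.66305574   15.00654364] [3.14100419e+00 6.04555595e-02 5.10404927e-06] [3.14101059e+00 6.04719236e-02 3.70283739e-18] 0.29931480726782334 11.1083
[[ 0.999  0.038  0.   ]
 [ 0.038 -0.999 -0.   ]
 [ 0.     0.    -1.   ]]
side [[362.05633281 235.73996416]] top [[408.86631235 263.38713412]]
```

View pics/top1.png

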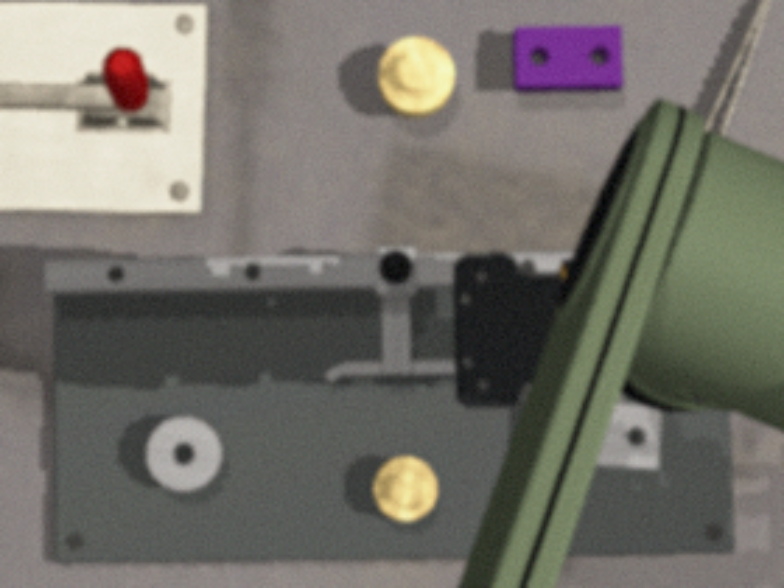

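```bash
python3 - <<'E'
from h import *
for y in(-103,-125,-145):
  for z in (15,25,35,45,55): print(y,z,proj('side',[550,y,z]).round(0),end=' ')
  print()
save('side2.png',cv2.resize(get_image('side')[130:270,270:450],None,fx=4,fy=4,interpolation=cv2.INTER_CUBIC))
E
```

```text
-103 15 [[359. 242.]] -103 25 [[360. 237.]] -103 35 [[360. 232.]] -103 45 [[360. 227.]] -103 55 [[360. 222.]] 
-125 15 [[362. 236.]] -125 25 [[362. 231.]] -125 35 [[363. 226.]] -125 45 [[363. 221.]] -125 55 [[363. 216.]] 
-145 15 [[365. 230.]] -145 25 [[365. 225.]] -145 35 [[365. 221.]] -145 45 [[365. 216.]] -145 55 [[365. 211.]]
```

View pics/side2.png

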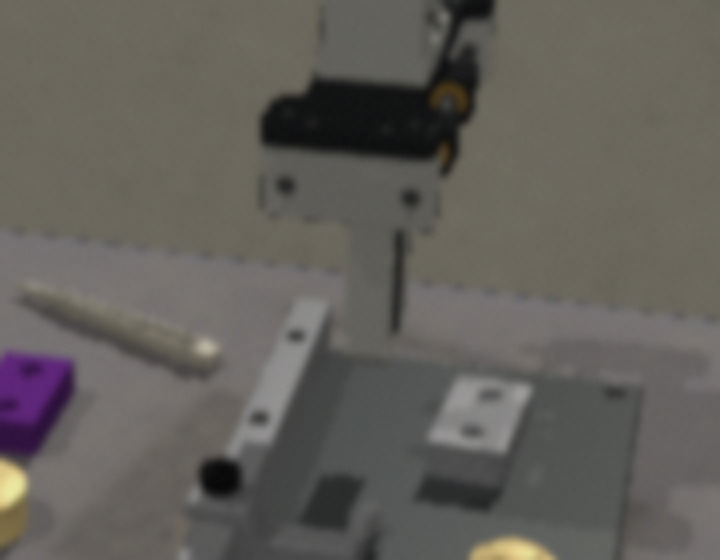

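The fingertips appear at side px (362,218), but the reported TCP projects to (362,236). They are either about 45 mm too high or further away. The start picture gives a check that costs nothing.

```bash
python3 - <<'E'
from h import *
def tips(p,r,w,cam):
    M=R.from_rotvec(r).as_matrix(); s=w*47+6
    return [proj(cam,np.array(p)+M@[0,k*s,0]).round(0).tolist() for k in(1,-1)]
print('start',tips([220.616,-530.995,166.347],[3.08083834,.614633,0],1,'side'))
print('now',tips(current_tool_pos(),current_tcp_rot(),.3,'side'))
print(unproj('side',[[362.5,217.5],[369,212.5]],15),unproj('side',[[362.5,217.5],[369,212.5]],50))
a=cv2.imread('pics/side0.png')[0:110,500:640]
cv2.imwrite('pics/s0c.png',cv2.resize(a,None,fx=4,fy=4,interpolation=cv2.INTER_CUBIC))
E
```

```text
start [[[547.0, 93.0]], [[571.0, 108.0]]]
now [[[364.0, 230.0]], [[360.0, 241.0]]]
[[ 563.82914851 -190.11287607   15.        ]
 [ 555.93972672 -212.77274608   15.        ]] [[ 551.59120378 -129.5453911    50.        ]
 [ 544.26229422 -150.59536694   50.        ]]
```

View pics/s0c.png

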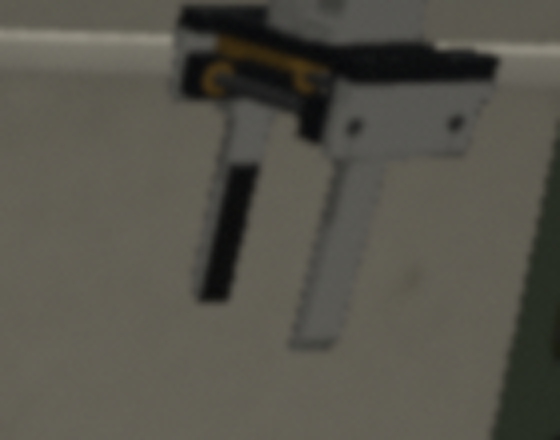

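```bash
python3 - <<'E'
from h import *
from scipy.optimize import least_squares
P=[];uv=[]
for p,r,w,o in(([220.616,-530.995,166.347],[3.08083834,.614633,0],1,[[553,75],[579,86]]),(current_tool_pos(),current_tcp_rot(),.3,[[369,212.5],[362.5,217.5]])):
    M=R.from_rotvec(r).as_matrix()
    for k,u in zip((1,-1),o): P.append(np.array(p)+M@[0,k*(w*47+6),0]);uv.append(u)
P=np.array(P);uv=np.array(uv)
r=least_squares(lambda d:(proj('side',P+d)-uv).ravel(),[0,0,0]);print(r.x,r.fun.round(1))
r=least_squares(lambda d:(proj('side',P+[0,0,d[0]])-uv).ravel(),[0]);print(r.x,r.fun.round(1))
# knob top & objects cross-check of the side calibration
print('knob',proj('side',[587.7,-10.3,54]),'plate front corners',proj('side',[[422.4,179.8,8],[437.8,-201.7,8]]),'rail L top',proj('side',[572.6,180,34]))
E
```

```text
[-4.23406101 -5.6227503  40.78668891] [ 0.1 -1.4 -0.3  1.3 -1.2 -2.9  1.4  2.9]
[43.13019258] [-1.6 -2.  -2.   0.7 -4.1 -2.9 -1.7  2.9]
knob [[324.4508577  247.65030406]] plate front corners [[407.37233184 374.32527518]
 [429.24334802 226.70640833]] rail L top [[295.67142912 337.05354795]]
```

The side calibration fits the knob and the plate corners. The real fingertips are therefore about 41–43 mm above the reported TCP, in both poses, so the tool offset is wrong. I'll go back behind the spacer and find the plate by touch.

```bash
python3 - <<'E'
from h import *
X,Y=-126,-110.2
servo_line(W(X,Y,15),vel=150)
servo_line(W(X,Y,-22),vel=60);print(F().round(1),current_tool_pos().round(1) if hasattr(current_tool_pos(),'round') else current_tool_pos())
z=-22
while z>-42:
    z-=1; servo_line(W(X,Y,z),vel=20); f=F()
    if abs(f[2])>6: break
print('contact z',z,f.round(1),current_tool_pos())
servo_line(W(X,Y,z+5),vel=60);print(F().round(1),current_time_s())
save('side3.png',cv2.resize(get_image('side')[130:270,300:480],None,fx=4,fy=4,interpolation=cv2.INTER_CUBIC))
E
```

```text
[-0.2 -1.   0.3] [ 458.2 -128.2  -22.1]
contact z -32 [-3.3  1.3  9.6] [ 458.39137648 -128.28534972  -30.87214855]
[ 0.4 -0.2  0.1] 15.4917
```

View pics/side3.png

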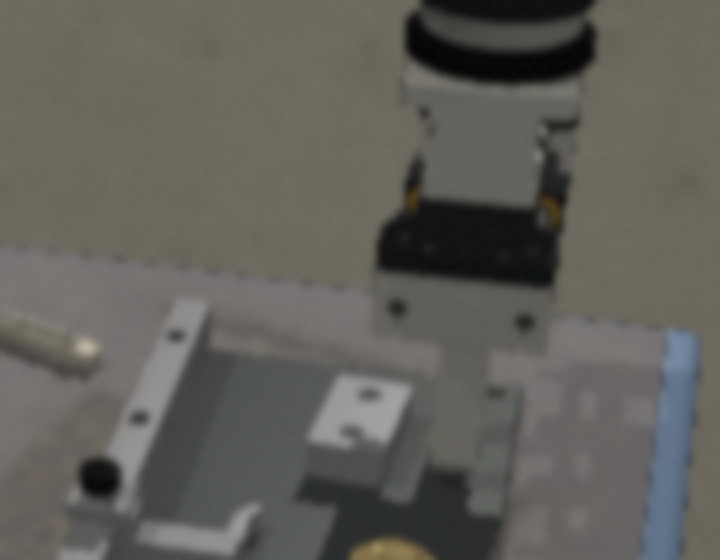

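```bash
cat > push.py <<'E'
from h import *
X,Y,Z=-126,-110.2,-27
servo_line(W(-54,Y,Z),vel=50);print(F().round(1))
x=-54
while x<-28:
    x+=1; servo_line(W(x,Y,Z),vel=25); f=F()
    if abs(f[0])>12: break
print('contact',x,f.round(1),S(current_tool_pos()).round(1))
wait(.3);print(F().round(1),current_time_s())
save('side4.png',cv2.resize(get_image('side')[170:310,290:470],None,fx=4,fy=4,interpolation=cv2.INTER_CUBIC))
E
python3 push.py
```

```text
[-0.3  0.  -1.1]
contact -40 [-12.4  -1.5  10.2] [ -44.  -110.1]
[-12.9  -1.1   9.6] 20.9333
```

View pics/side4.png

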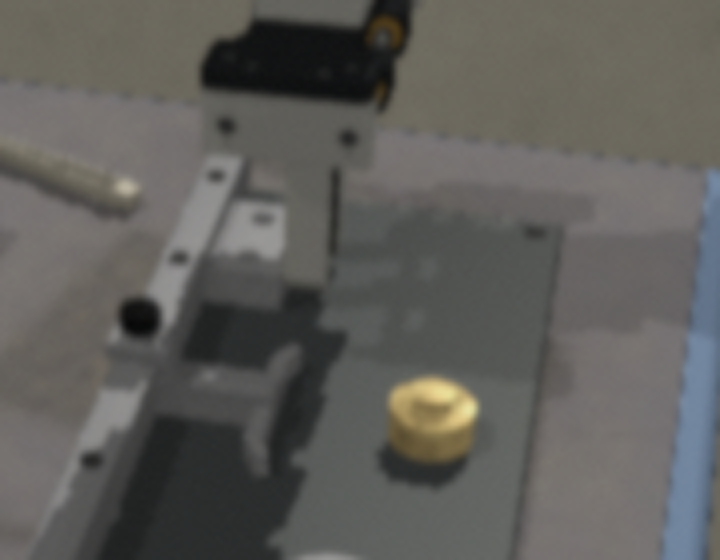

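Side view: the spacer is flush with the rail at crop (245,245) and both fingers are against it. Next I retreat, shut the fingers and push its right-hand end along the rail.

```bash
cat > push2.py <<'E'
from h import *
Y,Z=-110.2,-27
servo_line(W(-54,Y,Z),vel=100)
servo_line(W(-54,Y,12),vel=150)
grip(0.0,40)
servo_line(W(-18,-166,12),vel=200)
servo_line(W(-18,-166,Z),vel=80);print(F().round(1),current_time_s())
servo_line(W(-18,-94,Z),vel=50);print(F().round(1))
y=-94
while y<-70:
    y+=1; servo_line(W(-18,y,Z),vel=25); f=F()
    if abs(f[1])>12: break
print('contact',y,f.round(1),S(current_tool_pos()).round(1))
wait(.3);print(F().round(1),current_time_s())
save('side5.png',cv2.resize(get_image('side')[170:310,290:470],None,fx=4,fy=4,interpolation=cv2.INTER_CUBIC))
E
python3 push2.py
```

```text
[-0.2  0.   0.7] 23.4083
[-0.7 -3.   2.3]
contact -74 [ -0.1 -12.8  -1.2] [-18. -78.]
[ -1.9 -11.9  -1.2] 30.3
```

View pics/side5.png

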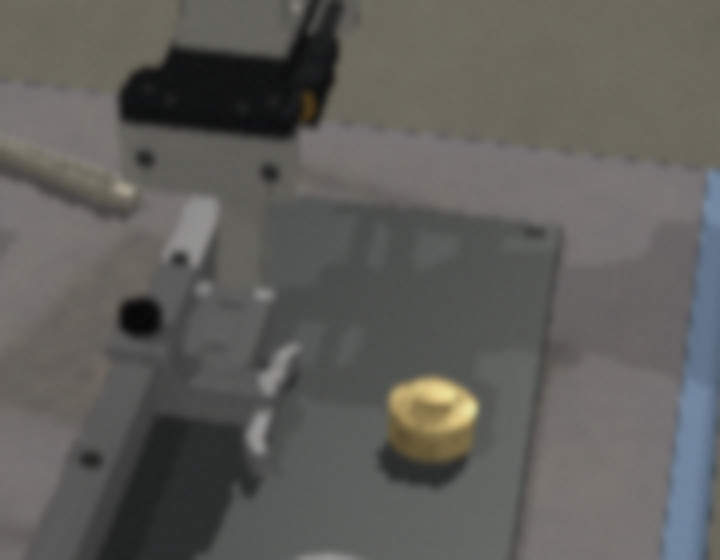

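```bash
python3 - <<'E'
from h import *
servo_line(W(-18,-90,-27),vel=100); servo_line(W(-18,-90,15),vel=200)
save('side6.png',cv2.resize(get_image('side')[190:290,300:400],None,fx=6,fy=6,interpolation=cv2.INTER_CUBIC))
# expected home corners of the spacer top (z=26), for comparison
C=[W(x,y,26) for x,y in((0,-8),(-34,-8),(-34,-68),(0,-68))]
print(((proj('side',C)-[300,190])*6).round(0).tolist(),F().round(1),current_time_s())
E
```

```text
[[185.0, 415.0], [306.0, 431.0], [347.0, 317.0], [232.0, 302.0]] [-0.1 -0.4 -0.2] 31.0667
```

View pics/side6.png

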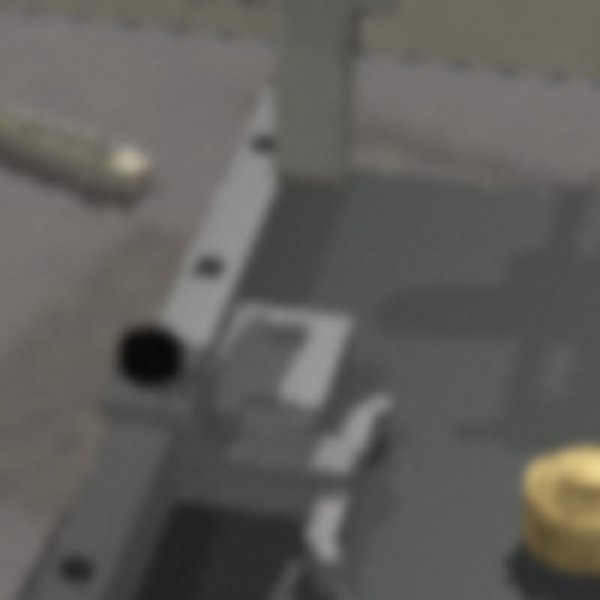

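The far corners are within 1 px (about 1.7 mm) of the expected home position and the spacer is parallel. To separate a real gap from a bias in my frame, I'll compare with the flush picture before the slide. That uses no robot time.

```bash
python3 - <<'E'
from h import *
for y in(-137,-140,-143): print(((proj('side',[W(0,y,26),W(-34,y+60,26),W(0,y+60,26)])-[290,170])*4).round(0).tolist())
a=cv2.imread('pics/side4.png')[160:340,150:350];cv2.imwrite('pics/s4c.png',cv2.resize(a,None,fx=3,fy=3,interpolation=cv2.INTER_CUBIC))
E
```

```text
[[227.0, 204.0], [275.0, 280.0], [199.0, 271.0]]
[[228.0, 201.0], [277.0, 277.0], [201.0, 267.0]]
[[230.0, 198.0], [278.0, 273.0], [202.0, 264.0]]
```

View pics/s4c.png

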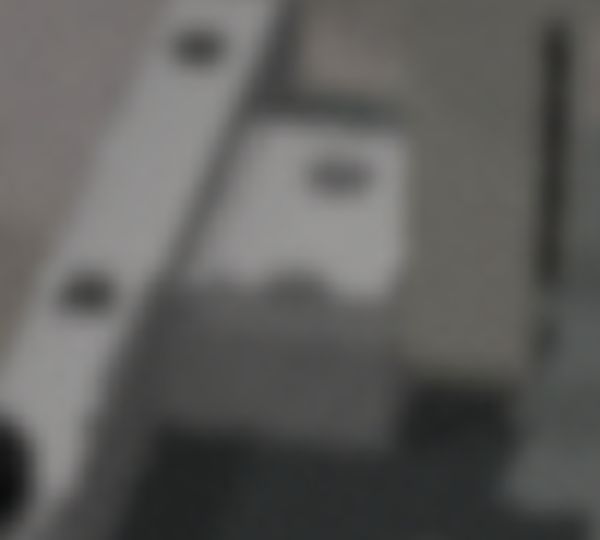

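In the flush picture the same corner is also about +1 px from where my frame puts it. The 1 px is therefore frame bias and the spacer is still flush, so I'm handing in.

```bash
python3 -c "
from bench import *
print(job_done(),current_time_s())"
```

```text
the job is handed in; nothing more can be done
the job is handed in; nothing more can be done
```

I pushed the spacer flat against the rail, slid it into the right-hand pocket against the stop, and handed the job in. By camera it sits about 1 px from the expected home position, the force readings fit contact with the stop, and the verdict was not shown.

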